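# Set up the bench for a board rework

## Task

Set up the bench for a board rework: seat the circuit board flat in the pocket of the jig, and set the flux jar, tip cleaner and screw dish in one straight row with it, on the line of the jig's long axis through its middle, with gaps of about 2 cm between neighbours. On the side where the soldering iron's stand is, the flux jar goes next to the jig and the brass-wool tip cleaner beyond it, so that the jar is between the two; the screw dish goes next to the jig on its opposite side. Set everything down upright without dropping it, and leave the other things on the bench where they are.

Things in the scene. Friction and masses are not known exactly. Their poses are not given: they have to be found in the camera images.
- jig: Fixed board jig: cream block with aluminium rim, 90 (x) by 120 (y) by 18 mm high. In its top a central pocket, 63 (x) by 88 mm (y), 4 mm deep. Origin: centre of its underside, on the mat; pocket floor 14 mm above it. The row runs through this origin along the jig's y axis (the pocket's long way; +y points to the robot's left, turned by up to 12 degrees).
- iron_stand: Fixed soldering-iron stand: dark base 100 by 76 mm, sloping wire coil with a blue-handled iron, about 170 mm high, handle leaning towards the robot. It is about 0.4 m to the left (+y) or right (-y) of the robot's midline; a grey stand with a solder reel is on the other side. Origin: centre of its underside, on the mat. Only its side matters.
- board: Green circuit board, 55 (x) by 80 mm (y), 2 mm thick, with a black finned heat sink 28 by 28 mm at its middle, 2 to 20 mm above the underside: hold it by this. Other parts, near the edges, reach at most 8 mm. Origin: centre of its underside; z up. It fits the pocket with 4 mm to spare on each side, either way round, its length along the jig's y.
- tip_cleaner: Soldering-tip cleaner: squat black round pot, 62 mm in diameter and straight-sided for its lower 34 mm, then tapering to a 51 mm high top with curls of brass wool reaching 56 mm. Origin: centre of its underside; z up.
- flux_jar: Flux jar: small round amber jar with a white ribbed lid, 40 mm in diameter over the lid (38 mm below it), 36 mm high. Origin: centre of its underside; z up.
- parts_dish: Screw dish: shallow round steel dish, 60 mm in diameter, straight-sided, 22 mm high, wall 2 mm, a few screws held in it. Origin: centre of its underside; z up.
- tweezers: Black tweezers, 125 mm long, 14 mm wide, 4 mm high, lying roughly along x among the gear; leave alone. Origin: middle, on the mat; its x is its length.
- screwdriver: Screwdriver, 150 mm long, lying at the left of the mat; leave alone. Its x is its length.
- pump_bottle: White pump bottle with a steel dish top, 56 mm in diameter, 130 mm high, at the far left of the mat; leave alone. Origin: centre of its underside.
- tape_roll: Roll of amber tape lying flat, 64 mm in diameter, 13 mm high, at the far side of the mat; leave alone. Origin: centre of its underside. The blue mat under all these things is 3 mm thick: its top is at z = 0.003.
Mind the look-alikes: they are no part of the job. What is meant by the flux_jar is not purple, and is the smaller of those in its own colour.

How it is judged:
By the outcome, as a careful person would: the job done as asked, in the order asked, and still so for the second after the job is handed in, with the robot touching nothing.
It also fails if it takes over 96 s, if anything falls off the work surface, if the arm or the gripper's body presses on something with over 40 N, if the wrist force passes 120 N, or if a joint passes its speed limit or range.

## Robot

A 7-joint arm with a two-finger parallel gripper is mounted at the origin on the work surface. World frame = base frame: x ahead of the robot, y to its left, z up, the work surface at z = 0. Lengths are in mm, angles in rad, forces in N, time in s.
With the tool pointing down it reaches from about 400 to 875 mm from the base axis. Payload 4.4 kg.
Tool frame: the origin (TCP) lies at the very end of the fingers, on their centre line; the grasp point (between the pads) lies 19 mm behind it; z points along the fingers, y is the line along which they close (so a half turn about z gives the same grasp; the last joint's range is limited). The gripper opens to 85 mm and grips with 20 to 120 N. Pads are 22 mm wide; open, the fingers measure 114 mm over their backs; the gripper's body (76 mm by 85 mm) begins 54 mm behind the grasp point. The pads swing forward as they close: fully open they stand 13 mm farther back than shut.
Start: joints at [1.26, 0.628, 0.038, 1.517, -0.027, 0.996, -0.02], TCP at [157.563, -630.628, 231.313] pointing down, gripper open.
Joint ranges: [-3.06, 3.06], [-0.37, 2.12], [-1.25, 1.32], [0.18, 2.47], [-1.1, 4.24], [0.23, 1.98], [-2.94, 2.94]. Speed limits (rad/s): [2.57, 2.57, 3.14, 3.14, 3.14, 3.14, 3.14].

## Interface

Orientations are given as a unit quaternion [w, x, y, z].
In Python, from workcell import r, optics gives the robot as it stands.
- The arm moves only by the tool arm_command, never from a script. Its argument "deltas" is one flat list of numbers, 5 for each row, row after row: the shift along the world's x, y, z in units of 40 mm (1.0 is 40 mm), then the turn about the world's z in rad, then the opening, from 0 (shut) to 1 (fully open). In form: [x, y, z, twist, gripper, x, y, z, twist, gripper, ...]. A call has 1 to 10 rows; each row is the pose to reach, as a shift and turn from the pose commanded when the call began; what a row does not reach only later rows make up. A row lasts 1/12 s, in which the tool goes at most 41.7 mm and 7.16 degrees, less where a joint would pass 70% of its speed; a pose out of reach is approached as far as the arm can. A call with a gripper value outside its range is refused whole. The fingers move at their own pace and stop on an object; the grip force is fixed at half the most. Time passes only in rows, so rows that repeat a pose let the fingers close. It gives the time, the measured TCP pose, the force, the opening and the grip force at its end, in the units of the state.
- r.get_obs(): the state, without advancing time (a new reading comes with each control period).
- optics.camera(name): name is "scene" or "top"; returns the picture (480x640x3 uint8, red, green, blue); there is no depth.
- optics.camera_info(name): a dict with "K" (3x3 intrinsics, pixels), "origin" and "attitude" of the camera in the world. Camera axes: x right, y up, looking along -z (the intrinsics and any distortion apply to the point x, -y, -z); pixel columns grow to the right and rows downward; lengths in mm; the calibration is good to about 2 mm. A picture is of the moment at which its call begins. camera_info takes no time and is no camera call.
- r.hand_in(): hands the job in; it is judged then, once.
The state is a dict: "time_s": time; "qpos": joint angles; "joint_vel": joint speeds; "joint_efforts": joint torques, N m; "tcp_pos": TCP position; "tcp_rot": TCP orientation; "ft_force": force on the tool from outside, world axes, zero at the start; "moment": the same for the moment, N m; "opening": finger opening in mm; "gripper_force": force on a finger pad.
Only numpy, scipy, OpenCV 4.12 (cv2) and the standard library are available. Lean on these libraries where they do the work, as an engineer would, in place of code of your own. Each camera call takes 0.05 s, during which the arm holds its last target. There are 200 camera calls.

## Working session

There is one attempt and no reset: what is moved stays moved. The work goes in short steps, Python scripts to look and compute and a tool call to move; the robot and the scene stay as the last step left them, time stands still between calls to the robot, and variables do not carry over. Pictures are saved under pics/ and viewed, at most 14 in all, crops included, and the job is handed in when it is done.

Besides the shell and the picture viewer there is one more tool, called after "Emit:" as name(argument=value, ...) on one line, values as JSON. arm_command: Moves the arm, as the interface text tells. Its arguments: {"type":"object","properties":{"deltas":{"type":"array"}},"required":["deltas"]}

```bash
mkdir -p pics; python3 - <<'E'
from workcell import r, optics
import cv2
for n in ("top","scene"):
    cv2.imwrite(f"pics/{n}0.png", optics.camera(n)[:,:,::-1]); print(n, optics.camera_info(n))
o=r.get_obs(); print(o['time_s'],o['tcp_pos'],o['tcp_rot'],o['opening'])
E
```

```text
top {'K': array([[576.81663206,   0.        , 322.18298201],
       [  0.        , 576.81663206, 246.66365339],
       [  0.        ,   0.        ,   1.        ]]), 'origin': array([ 429.92652891,   41.95350017, 1634.4075428 ]), 'attitude': array([ 0.71230462,  0.03444389, -0.02280325, -0.7006538 ])}
scene {'K': array([[605.39656465,   0.        , 321.01404289],
       [  0.        , 605.39656465, 246.67599716],
       [  0.        ,   0.        ,   1.        ]]), 'origin': array([1274.36532177,  381.01015324, 1149.18005724]), 'attitude': array([0.51380712, 0.15814943, 0.25850899, 0.80259835])}
0.1 [ 157.4107174  -630.1031817   230.49616013] [-8.11597349e-04  9.92519021e-01  1.22087344e-01 -1.22354631e-04] 85.21944361607531
```

View pics/top0.png

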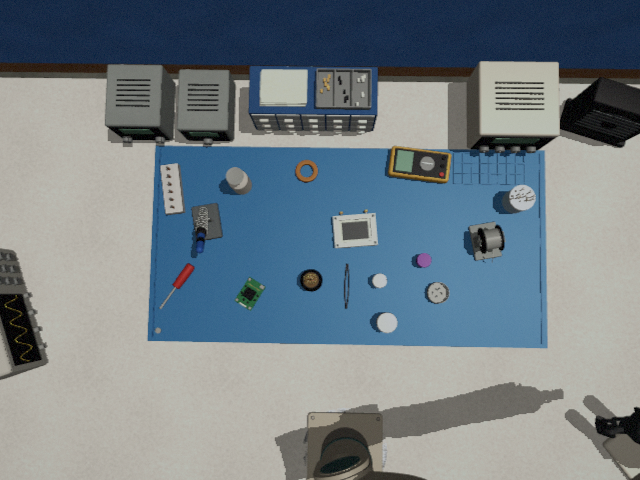

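View pics/scene0.png

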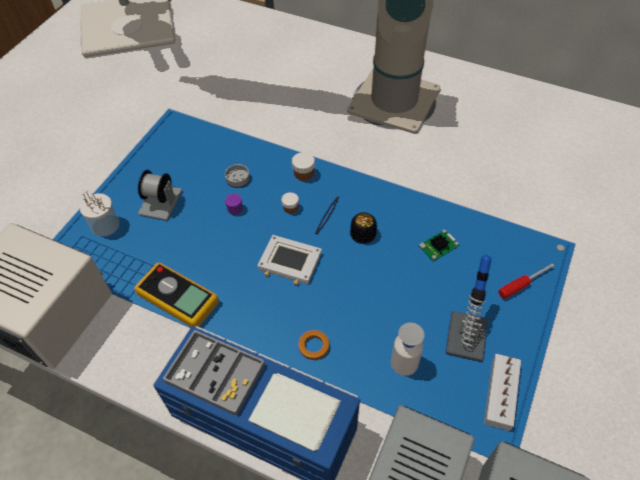

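The iron stand is at left (+y; top px ~205,220). In the top view: jig (355,230), board (250,293), tip cleaner (311,280), small amber jar (379,281), with the bigger look-alike at (387,323) and the purple one at (424,260). Dish (437,293), tweezers (347,286).

```bash
cat > h.py <<'E'
import numpy as np, cv2
from scipy.spatial.transform import Rotation as R
from workcell import r, optics
def cam(n):
    c=optics.camera_info(n); w,x,y,z=c['attitude']; return c['K'],np.array(c['origin']),R.from_quat([x,y,z,w]).as_matrix()
def ray(n,uv,z):
    K,o,A=cam(n); u,v=uv
    d=A@np.array([(u-K[0,2])/K[0,0],-(v-K[1,2])/K[1,1],-1]); return (o+d*(z-o[2])/d[2])[:2]
def proj(n,p):
    K,o,A=cam(n); q=A.T@(np.array(p)-o); return np.array([K[0,0]*q[0]/-q[2]+K[0,2],-K[1,1]*q[1]/-q[2]+K[1,2]])
def crop(img,x0,y0,w,h,s,name):
    cv2.imwrite(name,cv2.resize(img[y0:y0+h,x0:x0+w,::-1],None,fx=s,fy=s,interpolation=cv2.INTER_CUBIC))
E
python3 - <<'E'
from h import *
im=optics.camera("top"); crop(im,225,205,230,140,3.4,"pics/c1.png"); 
sc=optics.camera("scene"); crop(sc,210,140,260,150,3,"pics/c2.png")
for n,uv,z in [("jig",(355,230),21),("board",(250,293),10),("tip",(311,280),45),("jar",(379,281),39),("dish",(437,293),20),("tweez",(347,286),5)]: print(n,ray("top",uv,z).round())
# blue-mat mask components
hsv=cv2.cvtColor(im,cv2.COLOR_RGB2HSV)
m=(~((hsv[...,0]>95)&(hsv[...,0]<112)&(hsv[...,1]>150))).astype(np.uint8)
n,l,s,c=cv2.connectedComponentsWithStats(m)
for i in range(1,n):
    if 60<s[i,4]<6000 and 225<c[i][0]<455 and 190<c[i][1]<340:
        ct=cv2.findContours((l==i).astype(np.uint8),0,2)[0][0]; print(s[i],c[i].round(1),cv2.minAreaRect(ct))
E
```

```text
jig [609. -22.]
board [428. 271.]
tip [466.  98.]
jar [467. -89.]
dish [ 437. -252.]
tweez [452.  -2.]
[222 274  12  20  61] [226.6 283.3] ((225.53712463378906, 283.12127685546875), (10.131804466247559, 18.50461196899414), 39.28940963745117)
```

View pics/c1.png

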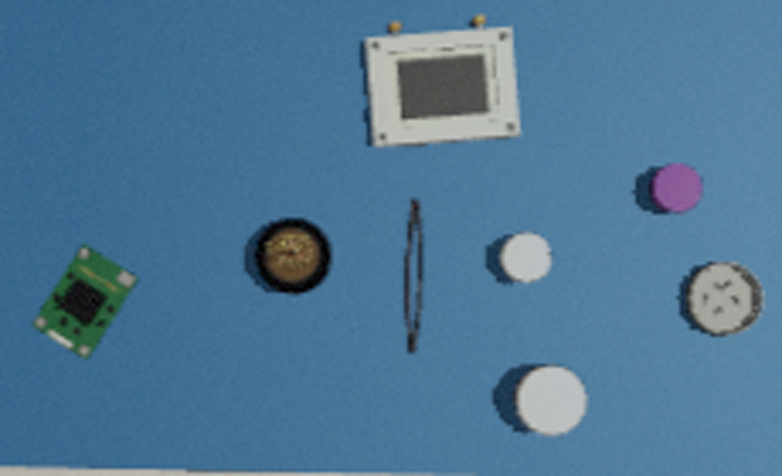

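View pics/c2.png

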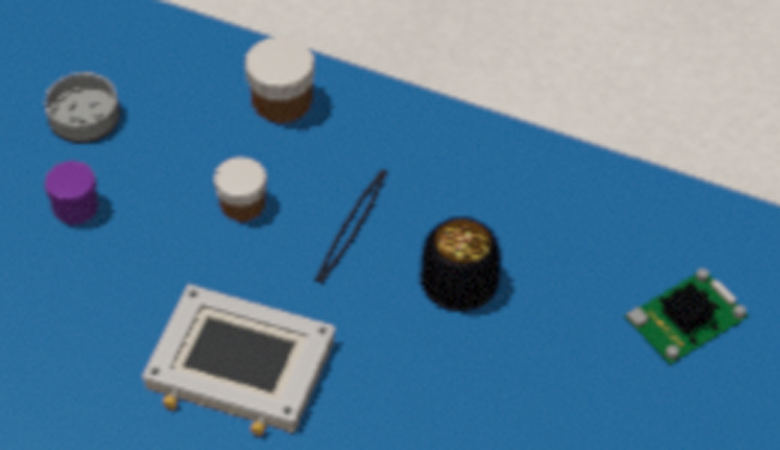

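The crops show the jig turned slightly (pocket corners in c1 ~(397,62), (486,53), (490,110), (402,120)). The board is turned ~30° at (85,300), jar lid at (526,258), dish at (722,298), pot at (292,256). I'll refine these by segmentation.

```bash
cat >> h.py <<'E'
def big(m,roi):
    x0,y0,x1,y1=roi; k=np.zeros(m.shape,np.uint8); k[y0:y1,x0:x1]=m[y0:y1,x0:x1]
    n,l,s,c=cv2.connectedComponentsWithStats(k); i=1+np.argmax(s[1:,4]); ct=max(cv2.findContours((l==i).astype(np.uint8),0,cv2.CHAIN_APPROX_NONE)[0],key=len)
    return c[i],s[i],cv2.minAreaRect(ct)
def rectpose(n,rc,z):
    P=np.array([ray(n,p,z) for p in cv2.boxPoints(rc)]); e=[P[1]-P[0],P[2]-P[1]]; L=max(e,key=np.linalg.norm)
    return P.mean(0).round(1), sorted(round(float(np.linalg.norm(v)),1) for v in e), round(float(np.degrees(np.arctan2(L[1],L[0])))%180,1)
E
python3 - <<'E'
from h import *
im=optics.camera("top"); hsv=cv2.cvtColor(im,cv2.COLOR_RGB2HSV).astype(int); H,S,V=hsv[...,0],hsv[...,1],hsv[...,2]
white=(S<70)&(V>120)
c,s,rc=big(white,(325,212,385,252)); print("jig",s[4],rectpose("top",rc,21))
c,s,rc=big((V<115)&(S<110),(340,218,375,245)); print("pocket",s,rectpose("top",rc,17))
c,s,rc=big((H>40)&(H<88)&(S>80),(228,270,272,315)); print("board",s,rectpose("top",rc,5))
c,s,rc=big((V<75),(240,284,260,304)); print("sink",s,rectpose("top",rc,23))
c,s,_=big(white,(368,270,390,292)); print("jar",s,ray("top",c+0,39).round(1))
c,s,_=big((S<110),(424,280,452,306)); print("dish",s,ray("top",c+0,22).round(1), ray("top",s[:2]+(s[2:4]-1)/2,22).round(1))
c,s,_=big((H>8)&(H<30)&(S>60),(298,265,325,294)); print("brass",s,ray("top",c+0,54).round(1))
# scene check
im=optics.camera("scene"); hsv=cv2.cvtColor(im,cv2.COLOR_RGB2HSV).astype(int); H,S,V=hsv[...,0],hsv[...,1],hsv[...,2]
white=(S<70)&(V>120)
c,s,_=big(white,(278,190,303,206)); print("jar",s,ray("scene",c,36).round(1))
c,s,_=big((H>8)&(H<30)&(S>60),(345,205,385,235)); print("brass",s,ray("scene",c,54).round(1))
c,s,rc=big((H>40)&(H<88)&(S>80),(410,225,465,265)); print("board",s,rectpose("scene",rc,5))
E
```

```text
jig 966 (array([609.9, -21.2]), [94.1, 122.4], 96.1)
pocket [342 221  27  19 427] (array([609.5, -21.3]), [48.2, 71.4], 95.3)
board [236 277  29  33 364] (array([426.8, 272.7]), [53.8, 79.0], 148.8)
sink [241 285  18  16 158] (array([422. , 272.9]), [40.0, 47.5], 57.6)
jar [372 273  15  15 171] [468.7 -90.4]
dish [427 282  23  23 420] [ 437.8 -254.3] [ 436.6 -254.3]
brass [303 272  16  17 199] [467.4  99.4]
jar [281 192  18  14 194] [470.7 -90.8]
brass [354 213  20  15 234] [470.1 100.5]
board [420 232  38  29 412] (array([429.6, 272.2]), [56.2, 86.5], 149.3)
```

Emit:
arm_command(deltas=[8,8,0,1.2,1,8,8,0,1.2,1,8,8,0,1.2,1,8,8,0,1.2,1,8,8,0,1.2,1,8,8,0,1.2,1,8,8,0,1.2,1,8,8,0,1.2,1,8,8,0,1.2,1,8,8,0,1.2,1])

```text
time_s: 1.13
tcp_pos: [453.3, -334.6, 231.6]
tcp_rot: [0.0, 0.748, 0.663, 0.0]
ft_force: [-0.2, -0.7, -0.0]
opening: 85.4
gripper_force: 0.0
```

Emit:
arm_command(deltas=[1.5,10,0,1.15,1,1.5,10,0,1.15,1,1.5,10,0,1.15,1,1.5,10,0,1.15,1,1.5,10,0,1.15,1,1.5,10,0,1.15,1,1.5,10,0,1.15,1,1.5,10,0,1.15,1,1.5,10,0,1.15,1,1.5,10,0,1.15,1])

```text
time_s: 1.97
tcp_pos: [512.4, 68.3, 231.8]
tcp_rot: [0.0, 0.266, 0.964, 0.001]
ft_force: [0.9, 0.5, -0.2]
opening: 85.1
gripper_force: 0.0
```

```bash
cat >> h.py <<'E'
def st():
    o=r.get_obs(); w,x,y,z=o['tcp_rot']; Y=R.from_quat([x,y,z,w]).as_matrix()[:,1]
    return np.array(o['tcp_pos']),np.degrees(np.arctan2(Y[1],Y[0]))
def go(x,y,z=None,jaw=None):
    p,a=st(); z=p[2] if z is None else z
    d=(np.array([x,y,z])-p)/40; t=0 if jaw is None else np.radians((jaw-a+90)%180-90)
    print("pos",p.round(1),"jaw",round(a,1),"delta",d.round(2),"twist",round(float(t),3))
E
python3 -c "
from h import *
go(428,272.5,100,58.9); print(r.get_obs()['qpos'])"
```

```text
pos [512.4  68.3 231.8] jaw 59.2 delta [-2.11  5.11 -3.29] twist -0.004
[ 0.25985606  0.50311922 -0.65227944  1.87371912  0.38356436  0.89082967
  0.45464166]
```

Emit:
arm_command(deltas=[-1,2.5,-0.5,0,0.7,-2.1,5.1,-2,0,0.7,-2.1,5.1,-3.3,0,0.7,-2.1,5.1,-3.3,0,0.7,-2.1,5.1,-3.3,0,0.7,-2.1,5.1,-3.3,0,0.7,-2.1,5.1,-3.3,0,0.7,-2.1,5.1,-3.3,0,0.7,-2.1,5.1,-3.3,0,0.7,-2.1,5.1,-3.3,0,0.7])

```text
time_s: 2.8
tcp_pos: [429.4, 266.7, 99.9]
tcp_rot: [0.001, 0.271, 0.963, -0.0]
ft_force: [0.4, -0.4, -0.5]
opening: 59.5
gripper_force: 0.0
```

```bash
python3 - <<'E'
from h import *
go(428,272.5,13,58.9); 
crop(optics.camera("scene"),390,170,120,110,5,"pics/b1.png"); print(r.get_obs()['opening'])
E
```

```text
pos [429.4 266.7  99.9] jaw 58.6 delta [-0.03  0.14 -2.17] twist 0.006
60.17562215986919
```

View pics/b1.png

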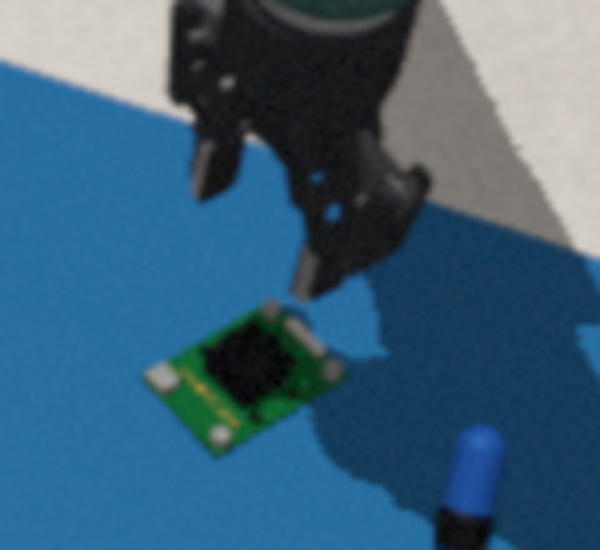

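Emit:
arm_command(deltas=[0,0,-0.5,0,0.7,0,0,-1,0,0.7,0,0,-1.2,0,0.7,0,0,-1.2,0,0.7])

```text
time_s: 3.18
tcp_pos: [428.4, 266.1, 50.6]
tcp_rot: [-0.0, 0.271, 0.963, -0.001]
ft_force: [0.6, -0.9, -0.7]
opening: 59.9
gripper_force: 0.0
```

```bash
python3 - <<'E'
from h import *
go(428,272.5,12,58.9)
for z in (100,105,110): print(z,proj("scene",(429.4,266.7,z)))
E
```

```text
pos [428.4 266.1  50.6] jaw 58.5 delta [-0.01  0.16 -0.96] twist 0.006
100 [442.29557253 218.96940516]
105 [442.64350688 217.55971299]
110 [442.99359928 216.14127726]
```

Emit:
arm_command(deltas=[0,0.16,-0.5,0,0.7,0,0.16,-0.96,0,0.7,0,0.16,-0.96,0,0.7,0,0.16,-0.96,0,0.7])

```text
time_s: 3.52
tcp_pos: [428.4, 273.9, 13.4]
tcp_rot: [0.0, 0.27, 0.963, -0.0]
ft_force: [-0.2, 0.2, -0.2]
opening: 59.8
gripper_force: 0.0
```

```bash
python3 - <<'E'
from h import *
go(428,272.5,12,58.9)
crop(optics.camera("scene"),390,190,120,90,6,"pics/b2.png")
E
```

```text
pos [428.4 273.9  13.4] jaw 58.6 delta [-0.01 -0.03 -0.04] twist 0.005
```

View pics/b2.png

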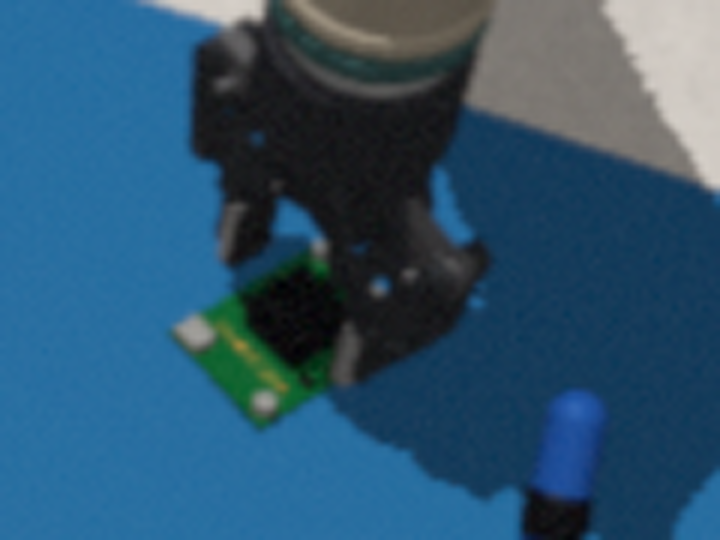

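The fingers straddle the heat sink (crop px ~(297,312), finger midpoint ~(288,315)). I'll close now.

Emit:
arm_command(deltas=[0,0,0,0,0,0,0,0,0,0,0,0,0,0,0,0,0,0,0,0,0,0,0,0,0,0,0,0,0,0,0,0,0,0,0])

```text
time_s: 4.15
tcp_pos: [428.9, 274.5, 14.2]
tcp_rot: [0.001, 0.27, 0.963, 0.001]
ft_force: [-1.8, -0.9, 7.9]
opening: 26.1
gripper_force: 59.2
```

Emit:
arm_command(deltas=[0,0,0.5,0,0,0,0,1.5,0,0,0,0,2.5,0,0,0,0,2.5,0,0,0,0,2.5,0,0])

```text
time_s: 4.57
tcp_pos: [429.7, 275.2, 115.5]
tcp_rot: [0.002, 0.27, 0.963, 0.002]
ft_force: [0.3, -1.1, -0.6]
opening: 26.1
gripper_force: 59.6
```

```bash
python3 - <<'E'
from h import *
go(610,-21,70,5.7)
E
```

```text
pos [429.7 275.2 115.5] jaw 58.6 delta [ 4.51 -7.4  -1.14] twist -0.924
```

Emit:
arm_command(deltas=[0.4,-0.6,0,-0.05,0,1.1,-1.7,0,-0.15,0,1.7,-2.8,0,-0.25,0,2.3,-3.8,0,-0.35,0,2.9,-4.8,0,-0.47,0,3.5,-5.7,0,-0.6,0,4,-6.5,0,-0.72,0,4.3,-7.1,-0.3,-0.84,0,4.5,-7.4,-0.7,-0.92,0,4.5,-7.4,-1,-0.92,0])

```text
time_s: 5.4
tcp_pos: [609.9, -30.9, 70.6]
tcp_rot: [0.002, 0.674, 0.739, -0.002]
ft_force: [-0.5, -0.9, -0.4]
opening: 26.2
gripper_force: 59.6
```

```bash
python3 - <<'E'
from h import *
go(610,-21,40,5.7)
crop(optics.camera("scene"),230,190,120,100,6,"pics/j1.png")
E
```

```text
pos [609.9 -30.9  70.6] jaw 5.2 delta [ 0.    0.25 -0.76] twist 0.008
```

View pics/j1.png

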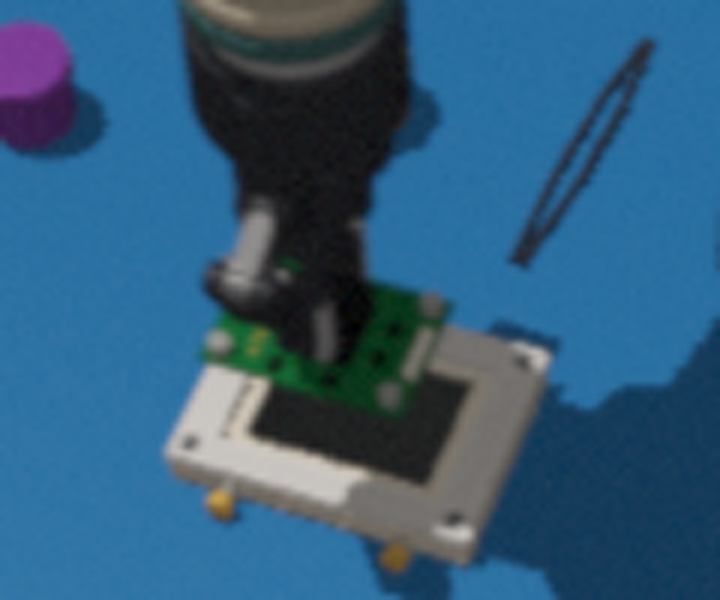

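The board is held level above the jig. Visible corners in the crop: (200,352), (398,412), (452,302).

```bash
python3 - <<'E'
from h import *
L,B,Rr=[ray("scene",(230+x/6,190+y/6),60.5) for x,y in ((200,352),(398,412),(452,302))]
print("board centre",(L+Rr)/2,"long",np.linalg.norm(B-L),np.degrees(np.arctan2(*(L-B)[::-1])),"short",np.linalg.norm(B-Rr),np.degrees(np.arctan2(*(B-Rr)[::-1])), st())
P=[ray("scene",(230+x/6,190+y/6),21) for x,y in ((208,365),(168,452),(470,545),(552,345))]
print(np.round(P,1)); a,b,c=P[1:];print("jig",(a+c)/2,np.degrees(np.arctan2(*(b-a)[::-1])))
Q=[ray("scene",(230+x/6,190+y/6),17) for x,y in ((250,437),(430,486),(472,380))]; print("pocket dark floor front edge",np.round(Q,1),np.degrees(np.arctan2(*(Q[1]-Q[0])[::-1])),(Q[0]+Q[2])/2)
E
```

```text
board centre [609.66597544 -31.77672558] long 78.17482248042712 -85.37747326834044 short 52.513773024907266 3.9415994021784124 (array([606.37219171, -26.75015111,  68.24101204]), np.float64(5.576006260788471))
[[620.  -79.6]
 [661.2 -74.6]
 [651.2  45.6]
 [557.5  35.1]]
jig [609.36621615 -19.73377265] 94.7380355128522
pocket dark floor front edge [[640.3 -51.4]
 [631.9  19.7]
 [582.3  13.2]] 96.70981063497473 [611.28671597 -19.12419588]
```

Emit:
arm_command(deltas=[0,0.1,0,0.01,0,0,0.1,0,0.01,0,0,0.1,0,0.01,0])

```text
time_s: 5.7
tcp_pos: [607.9, -14.9, 73.4]
tcp_rot: [-0.0, 0.664, 0.748, 0.001]
ft_force: [0.6, 0.2, -0.8]
opening: 26.3
gripper_force: 59.6
```

```bash
python3 - <<'E'
from h import *
go(609.7,-20.7,32,6)
E
```

```text
pos [607.9 -14.9  73.4] jaw 6.8 delta [ 0.05 -0.15 -1.03] twist -0.013
```

Emit:
arm_command(deltas=[0.05,-0.12,-0.4,-0.01,0,0.05,-0.12,-0.8,-0.01,0,0.05,-0.12,-1,-0.01,0,0.05,-0.12,-1,-0.01,0,0.05,-0.12,-1,-0.01,0,0.05,-0.12,-1,-0.01,0])

```text
time_s: 6.2
tcp_pos: [610.8, -21.6, 33.9]
tcp_rot: [0.0, 0.669, 0.743, 0.001]
ft_force: [0.8, -0.6, -0.3]
opening: 26.0
gripper_force: 59.6
```

```bash
python3 - <<'E'
from h import *
go(609.7,-20.7,28,6)
crop(optics.camera("scene"),240,200,110,90,7,"pics/j2.png")
E
```

```text
pos [610.8 -21.6  33.9] jaw 6.0 delta [-0.03  0.02 -0.15] twist -0.0
```

View pics/j2.png

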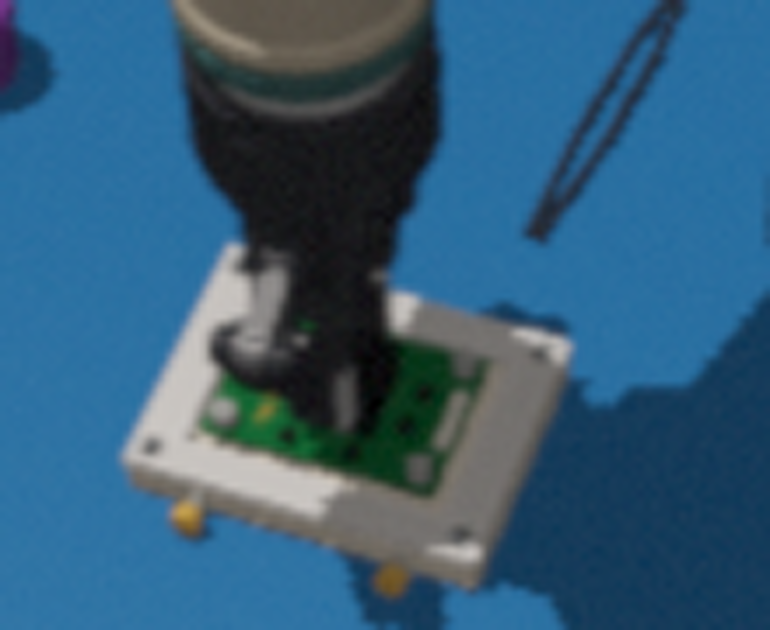

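The board sits over the pocket (corners ~(198,430), (430,495), (490,362)), aligned with its rim. I'll lower it gently.

Emit:
arm_command(deltas=[0,0,-0.04,0,0,0,0,-0.08,0,0,0,0,-0.12,0,0,0,0,-0.12,0,0,0,0,-0.12,0,0])

```text
time_s: 6.67
tcp_pos: [610.4, -22.4, 28.3]
tcp_rot: [0.0, 0.669, 0.743, 0.0]
ft_force: [0.0, 0.2, 1.4]
opening: 25.9
gripper_force: 59.8
```

Emit:
arm_command(deltas=[0,0,-0.03,0,0,0,0,-0.05,0,0,0,0,-0.05,0,0,0,0,-0.05,0,0])

```text
time_s: 7.0
tcp_pos: [610.5, -22.4, 28.2]
tcp_rot: [0.001, 0.669, 0.743, 0.0]
ft_force: [-4.0, -0.1, 16.8]
opening: 26.3
gripper_force: 61.5
```

Emit:
arm_command(deltas=[0,0,0.04,0,0,0,0,0.04,0,0,0,0,0.04,0,0.5,0,0,0.04,0,0.5,0,0,0.04,0,0.5,0,0,0.04,0,0.5,0,0,1,0,0.5,0,0,2,0,0.65,0,0,2.5,0,0.65,0,0,2.5,0,0.65])

```text
time_s: 7.83
tcp_pos: [613.7, -22.0, 130.9]
tcp_rot: [0.003, 0.669, 0.743, 0.003]
ft_force: [1.0, -0.5, -1.0]
opening: 55.7
gripper_force: 0.0
```

```bash
python3 - <<'E'
from h import *
go(469.7,-90.6,100,5.7); print(ray("top",(387,323),50))
E
```

```text
pos [613.7 -22.  130.9] jaw 5.9 delta [-3.6  -1.71 -0.77] twist -0.004
[ 352.65633031 -110.84591383]
```

Emit:
arm_command(deltas=[-0.8,-0.4,0,0,0.65,-1.7,-0.8,0,0,0.65,-2.6,-1.25,0,0,0.65,-3.3,-1.6,0,0,0.65,-3.52,-1.72,-0.5,0,0.65,-3.52,-1.72,-1.1,0,0.65,-3.52,-1.72,-1.5,0,0.65,-3.52,-1.72,-1.5,0,0.65,-3.52,-1.72,-1.5,0,0.65])

```text
time_s: 8.58
tcp_pos: [468.5, -90.9, 65.3]
tcp_rot: [-0.001, 0.669, 0.743, -0.001]
ft_force: [-0.1, -0.3, 0.3]
opening: 55.7
gripper_force: 0.0
```

```bash
python3 - <<'E'
from h import *
go(469.7,-90.6,8,5.7)
crop(optics.camera("scene"),210,140,150,145,4,"pics/j3.png")
E
```

```text
pos [468.5 -90.9  65.3] jaw 6.0 delta [ 0.03  0.01 -1.43] twist -0.005
```

View pics/j3.png

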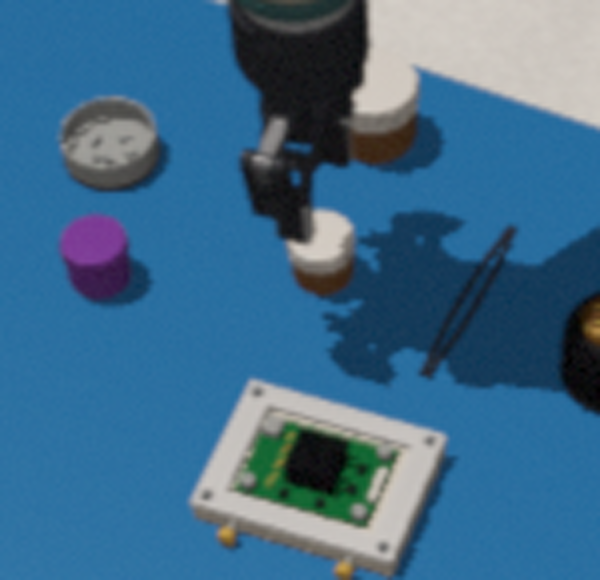

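The board is seated in the pocket (crop ~(315,465)). The gripper is above the jar, whose lid is at ~(322,235). I'll check the finger projection.

```bash
python3 - <<'E'
from h import *
f=lambda p:((proj("scene",p)-[210,140])*4).round()
for z in (65,72): print(f((468.5+28,-88,z)))
print("lid",f((469.7,-90.6,39)), "base front", f((489,-90,3)))
go(469.7,-90.6,8,5.7)
E
```

```text
[299. 237.]
[299. 229.]
lid [318. 232.] base front [308. 293.]
pos [469.4 -90.9  66. ] jaw 6.0 delta [ 0.01  0.01 -1.45] twist -0.005
```

Emit:
arm_command(deltas=[0,0.03,-0.5,0,0.65,0,0.03,-1,0,0.65,0,0.03,-1.4,0,0.65,0,0.03,-1.42,0,0.65,0,0.03,-1.42,0,0,0,0.03,-1.42,0,0,0,0.03,-1.42,0,0,0,0.03,-1.42,0,0,0,0.03,-1.42,0,0])

```text
time_s: 9.38
tcp_pos: [470.2, -90.2, 10.3]
tcp_rot: [0.001, 0.669, 0.743, 0.001]
ft_force: [-0.7, -0.3, 6.4]
opening: 37.9
gripper_force: 60.6
```

Emit:
arm_command(deltas=[0,0,0.5,0,0,0,0,1.3,0,0,0,0,2,0,0,0.4,0.5,2,0,0,0.9,1.2,2,0,0,1.5,1.9,2,0,0,2.1,2.7,2,0,0,2.7,3.5,2,0,0,3.1,4.0,2,0,0,3.25,4.2,2,0,0])

```text
time_s: 10.22
tcp_pos: [602.0, 83.7, 90.0]
tcp_rot: [0.0, 0.668, 0.744, 0.003]
ft_force: [0.4, 0.7, -0.5]
opening: 37.6
gripper_force: 60.5
```

Emit:
arm_command(deltas=[0,0,0,0,0,0,0,-0.4,0,0,0,0,-0.9,0,0,0,0,-1.2,0,0,0,0,-1.2,0,0,0,0,-1.2,0,0])

```text
time_s: 10.72
tcp_pos: [598.2, 76.5, 40.8]
tcp_rot: [-0.0, 0.67, 0.742, -0.001]
ft_force: [0.7, 0.8, -0.4]
opening: 37.9
gripper_force: 60.5
```

```bash
python3 - <<'E'
from h import *
go(599.8,78.8,10.5,5.7)
E
```

```text
pos [598.2  76.5  40.8] jaw 5.9 delta [ 0.04  0.06 -0.76] twist -0.003
```

Emit:
arm_command(deltas=[0.02,0.05,-0.3,0,0,0.02,0.05,-0.55,0,0,0.02,0.05,-0.65,0,0,0.02,0.05,-0.7,0,0,0.02,0.05,-0.72,0,0])

```text
time_s: 11.13
tcp_pos: [599.9, 80.0, 12.0]
tcp_rot: [-0.0, 0.669, 0.743, -0.0]
ft_force: [0.1, -0.3, 0.0]
opening: 38.0
gripper_force: 60.5
```

Emit:
arm_command(deltas=[0,-0.02,-0.03,0,0,0,-0.02,-0.05,0,0,0,-0.02,-0.06,0,0,0,-0.02,-0.06,0,0])

```text
time_s: 11.47
tcp_pos: [600.4, 79.1, 10.4]
tcp_rot: [0.0, 0.669, 0.743, 0.0]
ft_force: [-0.3, 0.2, 0.5]
opening: 37.6
gripper_force: 60.6
```

Emit:
arm_command(deltas=[0,0,-0.02,0,0,0,0,-0.03,0,0,0,0,-0.03,0,0])

```text
time_s: 11.72
tcp_pos: [600.4, 79.1, 10.3]
tcp_rot: [0.0, 0.669, 0.743, 0.0]
ft_force: [-3.1, -0.5, 10.0]
opening: 37.8
gripper_force: 61.4
```

Contact; release and rise, then to the tip cleaner.

Emit:
arm_command(deltas=[0,0,0.02,0,0,0,0,0.02,0,0.65,0,0,0.02,0,0.65,0,0,0.02,0,0.65,0,0,0.02,0,0.65,0,0,0.8,0,0.65,0,0,1.8,0,0.7,0,0,2.8,0,1,0,0,3,0,1,0,0,3,0,1])

```text
time_s: 12.55
tcp_pos: [602.7, 79.8, 132.4]
tcp_rot: [0.002, 0.67, 0.743, 0.003]
ft_force: [0.2, 0.9, -0.9]
opening: 85.4
gripper_force: 0.0
```

```bash
python3 - <<'E'
from h import *
go(468.5,100,100,5.7)
E
```

```text
pos [602.7  79.8 132.4] jaw 5.9 delta [-3.36  0.51 -0.81] twist -0.004
```

Emit:
arm_command(deltas=[-0.7,0.1,0,0,1,-1.5,0.2,0,0,1,-2.3,0.35,0,0,1,-3,0.5,0,0,1,-3.3,0.52,-0.4,0,1,-3.3,0.52,-0.9,0,1,-3.3,0.52,-1.1,0,1,-3.3,0.52,-1.1,0,1,-3.3,0.52,-1.1,0,1])

```text
time_s: 13.3
tcp_pos: [468.1, 99.9, 84.2]
tcp_rot: [-0.0, 0.669, 0.743, -0.001]
ft_force: [0.5, 0.5, 0.4]
opening: 85.9
gripper_force: 0.0
```

```bash
python3 - <<'E'
from h import *
go(468.5,100,6,5.7)
crop(optics.camera("scene"),250,150,170,140,4,"pics/t1.png")
f=lambda p:((proj("scene",p)-[250,150])*4).round()
print(f((468.5,100,54)),f((599.8,78.8,39)))
E
```

```text
pos [468.1  99.9  84.2] jaw 5.9 delta [ 0.01  0.   -1.95] twist -0.004
[456. 279.] [327. 455.]
```

View pics/t1.png

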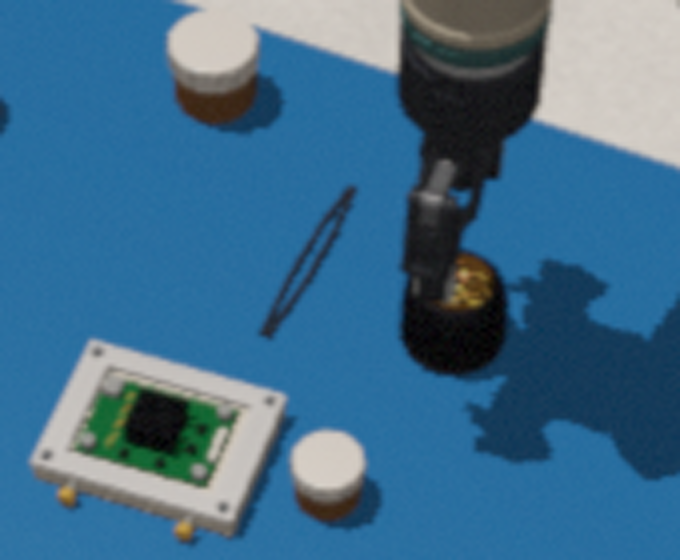

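The jar stands upright next to the jig. The pot is centred under the gripper at crop (455,~310). Descend and grip.

Emit:
arm_command(deltas=[0,0,-0.5,0,1,0,0,-1.1,0,1,0,0,-1.6,0,1,0,0,-1.9,0,1,0,0,-1.95,0,1,0,0,-1.95,0,1])

```text
time_s: 13.85
tcp_pos: [468.5, 100.0, 6.8]
tcp_rot: [-0.0, 0.669, 0.743, -0.0]
ft_force: [-0.4, -0.0, 0.5]
opening: 84.9
gripper_force: 0.0
```

Emit:
arm_command(deltas=[0,0,0,0,0,0,0,0,0,0,0,0,0,0,0,0,0,0,0,0,0,0,0,0,0])

```text
time_s: 14.27
tcp_pos: [469.0, 100.1, 8.5]
tcp_rot: [0.001, 0.669, 0.743, 0.001]
ft_force: [-1.3, 0.2, 7.3]
opening: 60.4
gripper_force: 64.4
```

Emit:
arm_command(deltas=[0,0,0.5,0,0,0,0,1.3,0,0,0,0,1.8,0,0,0.5,0.2,1.8,0,0,1.1,0.45,1.8,0,0,1.8,0.7,1.8,0,0,2.5,1,1.8,0,0,3,1.2,1.8,0,0,3.1,1.24,1.8,0,0,3.1,1.24,1.8,0,0])

```text
time_s: 15.1
tcp_pos: [593.5, 150.2, 79.5]
tcp_rot: [0.0, 0.67, 0.743, 0.001]
ft_force: [-0.8, 0.7, -2.2]
opening: 60.2
gripper_force: 65.7
```

Emit:
arm_command(deltas=[0,0,-0.4,0,0,0,0,-0.9,0,0,0,0,-1.3,0,0,0,0,-1.5,0,0,0,0,-1.5,0,0,0,0,-1.5,0,0])

```text
time_s: 15.6
tcp_pos: [591.4, 149.3, 19.2]
tcp_rot: [-0.0, 0.669, 0.743, -0.0]
ft_force: [-0.0, -0.3, -1.0]
opening: 60.2
gripper_force: 65.8
```

```bash
python3 - <<'E'
from h import *
go(592.7,149.5,8.5,5.7)
E
```

```text
pos [591.4 149.3  19.2] jaw 6.0 delta [ 0.03  0.01 -0.27] twist -0.005
```

Emit:
arm_command(deltas=[0.02,0,-0.1,0,0,0.02,0,-0.17,0,0,0.02,0,-0.22,0,0,0.02,0,-0.24,0,0,0.02,0,-0.24,0,0])

```text
time_s: 16.02
tcp_pos: [593.0, 149.5, 9.3]
tcp_rot: [0.0, 0.669, 0.743, -0.0]
ft_force: [-0.0, -0.3, -1.2]
opening: 60.4
gripper_force: 65.8
```

Emit:
arm_command(deltas=[0,0,-0.02,0,0,0,0,-0.03,0,0,0,0,-0.03,0,0])

```text
time_s: 16.27
tcp_pos: [593.2, 149.7, 8.6]
tcp_rot: [0.0, 0.669, 0.743, 0.0]
ft_force: [-0.2, -1.1, 2.5]
opening: 60.0
gripper_force: 66.1
```

Contact; release, rise, and head for the dish.

Emit:
arm_command(deltas=[0,0,0,0,0,0,0,0,0,1,0,0,0,0,1,0,0,0,0,1,0,0,0,0,1,0,0,0.6,0,1,0,0,1.4,0,1,0,0,2.3,0,1,0,0,3,0,1,0,0,3,0,1])

```text
time_s: 17.1
tcp_pos: [596.8, 151.2, 134.0]
tcp_rot: [0.003, 0.669, 0.743, 0.005]
ft_force: [0.5, 0.2, -0.1]
opening: 85.5
gripper_force: 0.0
```

```bash
python3 - <<'E'
from h import *
go(437.5,-253.5,100,5.7)
im=optics.camera("scene"); hsv=cv2.cvtColor(im,cv2.COLOR_RGB2HSV).astype(int)
c,s,_=big((hsv[...,1]<140),(224,163,253,189)); print("dish",s,ray("scene",c,18), ray("scene",s[:2]+(s[2:4]-1)/2,12))
E
```

```text
pos [596.8 151.2 134. ] jaw 5.9 delta [ -3.98 -10.12  -0.85] twist -0.004
dish [224 164  26  24 495] [ 443.14727216 -252.49194236] [ 439.96080745 -256.68386214]
```

Emit:
arm_command(deltas=[-0.2,-0.6,0,0,0.88,-0.5,-1.5,0,0,0.88,-0.9,-2.5,0,0,0.88,-1.3,-3.5,0,0,0.88,-1.7,-4.5,0,0,0.88,-2,-5.5,0,0,0.88,-2.4,-6.5,0,0,0.88,-2.8,-7.5,0,0,0.88,-3.2,-8.4,0,0,0.88,-3.6,-9.3,0,0,0.88])

```text
time_s: 17.98
tcp_pos: [448.3, -221.5, 127.1]
tcp_rot: [-0.001, 0.669, 0.743, -0.0]
ft_force: [0.8, -0.2, -0.7]
opening: 75.4
gripper_force: 0.0
```

Emit:
arm_command(deltas=[-0.15,-0.5,0,0,0.88,-0.25,-0.8,-0.4,0,0.88,-0.25,-0.8,-1.2,0,0.88,-0.25,-0.8,-1.9,0,0.88,-0.25,-0.8,-2.1,0,0.88,-0.25,-0.8,-2.1,0,0.88,-0.25,-0.8,-2.1,0,0.88])

```text
time_s: 18.57
tcp_pos: [440.0, -251.3, 43.9]
tcp_rot: [-0.001, 0.669, 0.743, -0.0]
ft_force: [0.5, 0.3, -0.1]
opening: 75.0
gripper_force: 0.0
```

```bash
python3 - <<'E'
from h import *
print(ray("top",(424,260),39))
crop(optics.camera("scene"),200,120,100,90,6,"pics/d1.png")
f=lambda p:((proj("scene",p)-[200,120])*6).round()
print(f((438.5,-254,25)),f((438.5+30,-251,25)))
go(438.5,-254,5,5.7)
E
```

```text
[ 526.70137232 -212.54467453]
[222. 312.] [193. 363.]
pos [ 440.7 -251.7   44.7] jaw 6.0 delta [-0.05 -0.06 -0.99] twist -0.005
```

View pics/d1.png

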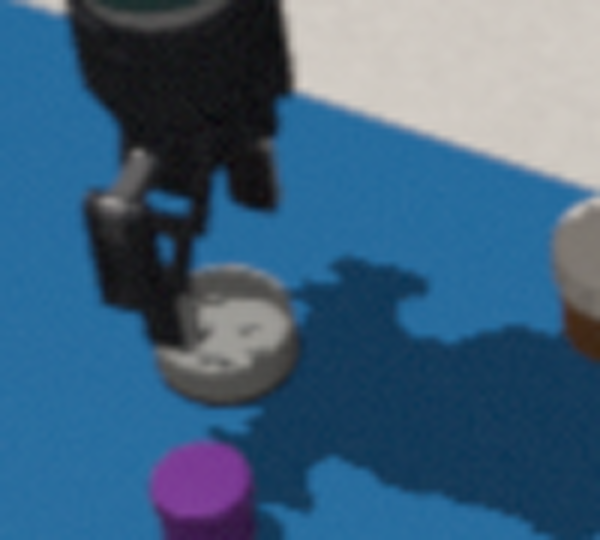

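The dish rim is centred at ~(228,317), matching the current TCP xy within ~1 px. I'll descend straight.

Emit:
arm_command(deltas=[0,-0.02,-0.2,0,0.88,0,-0.02,-0.5,0,0.88,0,-0.02,-0.8,0,0.88,0,-0.02,-0.97,0,0.88,0,-0.02,-0.97,0,0.88])

```text
time_s: 19.03
tcp_pos: [439.8, -252.6, 4.8]
tcp_rot: [-0.0, 0.669, 0.743, -0.0]
ft_force: [0.1, 0.3, -0.2]
opening: 75.1
gripper_force: 0.0
```

Emit:
arm_command(deltas=[0,0,0,0,0,0,0,0,0,0,0,0,0,0,0,0,0,0,0,0,0,0,0,0,0])

```text
time_s: 19.45
tcp_pos: [440.4, -253.0, 6.5]
tcp_rot: [0.001, 0.669, 0.743, 0.0]
ft_force: [-1.4, 1.1, 5.9]
opening: 57.1
gripper_force: 64.4
```

Emit:
arm_command(deltas=[0,0,0.5,0,0,0,0,1.3,0,0,0,0,2,0,0,0.5,0.35,2,0,0,1.2,0.8,2,0,0,2,1.35,2,0,0,2.8,1.9,2,0,0,3.6,2.45,2,0,0,4.2,2.85,2,0,0,4.5,3.05,2,0,0])

```text
time_s: 20.28
tcp_pos: [624.2, -126.2, 86.3]
tcp_rot: [0.001, 0.668, 0.744, 0.003]
ft_force: [0.1, 0.1, -0.8]
opening: 57.3
gripper_force: 64.5
```

Emit:
arm_command(deltas=[0,0,-0.2,0,0,0,0,-0.7,0,0,0,0,-1.2,0,0,0,0,-1.6,0,0,0,0,-1.7,0,0,0,0,-1.7,0,0])

```text
time_s: 20.78
tcp_pos: [617.7, -131.9, 15.8]
tcp_rot: [-0.001, 0.67, 0.743, -0.001]
ft_force: [-0.3, -0.0, -0.1]
opening: 57.6
gripper_force: 64.6
```

```bash
python3 - <<'E'
from h import *
go(620.6,-130.2,6.5,5.7)
E
```

```text
pos [ 617.7 -131.9   15.8] jaw 5.9 delta [ 0.07  0.04 -0.23] twist -0.003
```

Emit:
arm_command(deltas=[0.03,0.02,-0.05,0,0,0.03,0.02,-0.12,0,0,0.03,0.02,-0.18,0,0,0.03,0.02,-0.2,0,0,0.03,0.02,-0.2,0,0])

```text
time_s: 21.2
tcp_pos: [621.3, -130.1, 9.6]
tcp_rot: [0.0, 0.669, 0.743, 0.0]
ft_force: [-0.3, -0.1, -0.7]
opening: 57.0
gripper_force: 64.6
```

```bash
python3 - <<'E'
from h import *
go(620.6,-130.2,6.5,5.7)
print(r.get_obs()['ft_force'])
E
```

```text
pos [ 621.3 -130.1    9.6] jaw 6.0 delta [-0.02 -0.   -0.08] twist -0.004
[-0.34265281 -0.10866847 -0.66970713]
```

Emit:
arm_command(deltas=[-0.02,0,-0.03,0,0,-0.02,0,-0.06,0,0,-0.02,0,-0.07,0,0,-0.02,0,-0.07,0,0])

```text
time_s: 21.53
tcp_pos: [620.4, -130.1, 6.6]
tcp_rot: [-0.0, 0.669, 0.743, -0.0]
ft_force: [-0.9, -0.2, 0.4]
opening: 57.2
gripper_force: 64.6
```

Emit:
arm_command(deltas=[0,0,-0.02,0,0,0,0,-0.02,0,0,0,0,-0.02,0,0])

```text
time_s: 21.78
tcp_pos: [620.4, -130.0, 6.5]
tcp_rot: [0.0, 0.669, 0.743, -0.0]
ft_force: [-3.6, 0.3, 6.0]
opening: 57.0
gripper_force: 65.2
```

Contact. I'll release, rise, and move clear towards the robot to check.

Emit:
arm_command(deltas=[0,0,0,0,0,0,0,0,0,0.9,0,0,0,0,0.9,0,0,0,0,0.9,0,0,0,0,0.9,0,0,0.6,0,0.9,0,0,1.4,0,0.9,0,0,2.3,0,0.9,0,0,3.1,0,0.9,0,0,4,0,0.9])

```text
time_s: 22.62
tcp_pos: [619.8, -129.9, 166.6]
tcp_rot: [-0.001, 0.669, 0.743, -0.0]
ft_force: [0.3, -0.5, 0.0]
opening: 76.8
gripper_force: 0.0
```

Emit:
arm_command(deltas=[-0.5,-0.6,0,0,1,-1,-1.4,0,0,1,-1.6,-2.3,0,0,1,-2.2,-3.2,0,0,1,-2.8,-4,0,0,1,-3.3,-4.8,0,0,1,-3.6,-5.4,0,0,1,-3.8,-5.8,0,0,1,-4,-6,0,0,1,-4,-6,0,0,1])

```text
time_s: 23.45
tcp_pos: [458.0, -372.4, 165.3]
tcp_rot: [-0.0, 0.671, 0.741, -0.001]
ft_force: [0.2, 0.2, 1.0]
opening: 85.3
gripper_force: 0.0
```

```bash
python3 - <<'E'
from h import *
im=optics.camera("top"); hsv=cv2.cvtColor(im,cv2.COLOR_RGB2HSV).astype(int); H,S,V=hsv[...,0],hsv[...,1],hsv[...,2]
crop(im,260,190,170,120,4.5,"pics/e1.png")
white=(S<70)&(V>120)
px=lambda p:proj("top",p)
def roi(p,k): u,v=px(p).astype(int); return (u-k,v-k,u+k,v+k)
D={}
c,s,rc=big(white,(325,212,382,252)); print("jig",s,rectpose("top",rc,21))
c,s,_=big(white,roi((600,79,39),11)); print("jar",s,c); D['jar']=ray("top",c,39)
c,s,_=big(S<110,roi((620.5,-130,25),15)); print(s); D['dish']=ray("top",c,22)
c,s,_=big((H>8)&(H<30)&(S>60),roi((593,149.5,54),13)); print(s); D['pot']=ray("top",c,54)
j=np.array([609.7,-20.7]); a=np.radians(95.7); u=np.array([np.cos(a),np.sin(a)]); n=np.array([-u[1],u[0]])
for k,p in D.items(): print(k,p.round(1),"along",round((p-j)@u,1),"across",round((p-j)@n,1))
E
```

```text
jig [332 212  46  36 932] (array([611.2, -20.8]), [96.1, 123.7], 94.2)
jar [312 225  15  15 172] [319.         232.19186047]
[383 216  23  23 399]
[285 226  17  17 199]
jar [599.4  78.9] along 100.1 across 0.3
dish [ 619.5 -131.5] along -111.2 across 1.2
pot [592.4 149.7] along 171.3 across 0.3
```

View pics/e1.png

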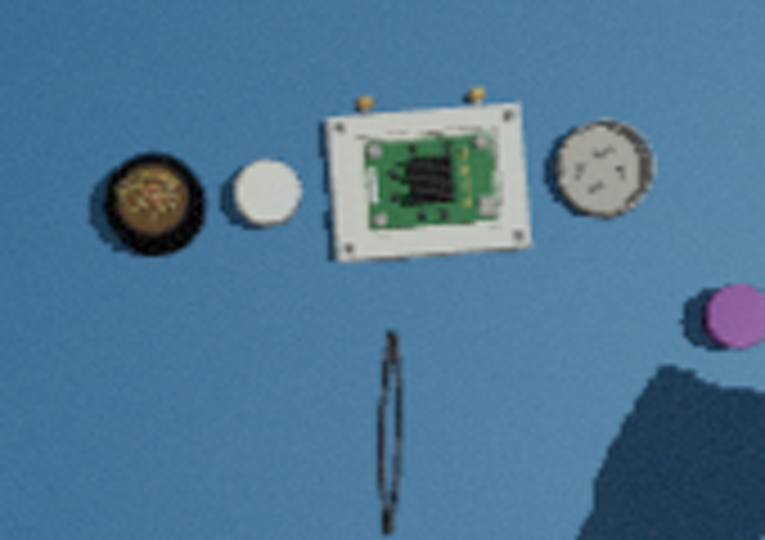

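The top view shows pot (155,203), jar (266,192), jig (429,183) with the board in its pocket, and dish (605,168), all on one line parallel to the jig edges. The tweezers and look-alikes are untouched.

```bash
python3 -c "
from workcell import r
print(r.hand_in())"
```

```text
the job is handed in; nothing more can be done
None
```

I handed the job in at about 23 s of the 96 s: the board is seated in the jig pocket, and the flux jar, tip cleaner and screw dish stand in one row with it, measured within about 1 mm of the line with gaps of about 2 cm.

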